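# Put the red and blue desk stamps away in their pockets

### The job

Put the two stamps away in the grey stamp caddy on the desk: the stamp with the red cap upright in the pocket with the red ring, and the stamp with the blue cap upright in the pocket with the blue ring, each standing on the pocket's floor and let go. Set them in from just above rather than letting them fall from high up. Leave the stamp with the green cap standing where it is.

Things in the scene. Friction and masses are not known exactly. Their poses are not given: they have to be found in the camera images.
- red_stamp: Round office stamp with a RED cap and a red band round its foot, standing upright, loose, 40 to 85 g. Black rubber foot 36 mm across and 14 mm high, then a narrow neck, then a reddish-brown wooden handle: a straight round grip 26 mm across from 42 to 70 mm above the desk, tapering to the cap at 82 mm. Origin: centre of the underside; z up along the handle. Round, so any direction of grasp is the same.
- blue_stamp: The same stamp with a BLUE cap and band (same sizes; origin at the centre of the underside, z up).
- green_stamp: The same stamp with a GREEN cap and band; a bystander to be left standing. Origin at the centre of the underside, z up.
- caddy: Grey plastic stamp caddy, fixed to the desk: block 90 mm (its x) by 200 mm (its y), 32 mm high, at any yaw. Two round pockets 56 mm across and 24 mm deep (floor 8 mm above the desk), open at the top: the pocket with the RED ring and floor has its centre at x = 0, y = +48 mm, the one with the BLUE ring and floor at x = 0, y = -48 mm. Origin: centre of the underside, z up.
Mind the look-alikes: they are no part of the job. Leave any pink look-alike of the blue_stamp alone. What is shaped like the red_stamp but pink is not meant.

How it is judged:
By the outcome, as a careful person would: the job done as asked, in the order asked, and still so for the second after the job is handed in, with the robot touching nothing.
It also fails if it takes over 54 s, if anything falls off the work surface, if the arm or the gripper's body presses on something with over 40 N, if the wrist force passes 120 N, or if a joint passes its speed limit or range.

### The arm

A 6-joint arm with a two-finger parallel gripper is mounted at the origin on the work surface. World frame = base frame: x ahead of the robot, y to its left, z up, the work surface at z = 0. Lengths are in mm, angles in rad, forces in N, time in s.
With the tool pointing down it reaches from about 350 to 775 mm from the base axis. Payload 7.3 kg.
Tool frame: the origin (TCP) lies at the very end of the fingers, on their centre line; the grasp point (between the pads) lies 19 mm behind it; x points along the fingers, y is the direction in which the jaws open and shut, and the axes are right-handed (so a half turn about x gives the same grasp; the last joint's range is limited). The gripper opens to 92 mm and grips with 3 to 60 N. Pads are 19 mm wide; open, the fingers measure 130 mm over their backs; the gripper's body (75 mm by 190 mm) begins 47 mm behind the grasp point.
Start: joints at [0.992, 0.342, 1.524, -0, 1.275, -0.146], TCP at [220.181, 476.619, 226.741] pointing down, gripper open.
Joint ranges: [-2.53, 2.53], [-0.77, 2.02], [0.04, 2.7], [-1, 4.14], [0.28, 2.66], [-3.11, 3.11]. Speed limits (rad/s): [2.57, 2.57, 3.14, 3.14, 3.14, 3.14].

### API

Orientations are given as [roll, pitch, yaw] about the fixed x, y, z axes, in that order (R = Rz(yaw) Ry(pitch) Rx(roll)).
In Python, from workcell import readout, grab_frame, workorder gives the robot as it stands.
- The arm moves only by the tool move_arm, never from a script. Its argument "steps" is a list of rows, each a list of 3 entries, a list of its own where there are three numbers: the opening, from 0 (shut) to 1 (fully open), then the shift along the tool's x, y, z in m, then the turn, a rotation vector about the tool's x, y, z in rad. A call has 1 to 10 rows; each row shifts and turns the pose as measured when the row begins, along the tool's axes as they then stand; what a row does not reach is not made up. A row lasts 1/12 s, in which the tool goes at most 41.7 mm and 7.16 degrees, less where a joint would pass 70% of its speed; a pose out of reach is approached as far as the arm can. A call is refused whole if a number of a shift passes 0.0417 or a number of a turn 0.125, either way. A call with a gripper value outside its range is refused whole. The fingers move at their own pace and stop on an object; the grip force is fixed at half the most. Time passes only in rows, so rows that do not move let the fingers close. It gives the time, the measured TCP pose, the force and the opening at its end, in the units of the state.
- readout.read_state(): the state, without advancing time (a new reading comes with each control period).
- grab_frame(name): name is "scene" or "top" or "wrist"; returns a dict with "frame" (420x560x3 uint8, red, green, blue), "depth" (420x560 float32, mm along the optical axis (not along the pixel's ray), 0 where there is no reading), "intrinsics" (3x3 intrinsics, pixels), "R" (3x3) and "t" (3): a world point X has camera coordinates R X + t; the wrist camera has in their place "tool_from_camera" (4x4, takes a point from camera to tool coordinates, whose origin is the TCP and whose axes are the tool frame's). Camera axes: x right, y down, z forward; pixel columns grow to the right and rows downward; lengths in mm; the calibration is good to about 2 mm. The wrist camera is an equidistant fisheye: a pixel r from the principal point sees the ray r / f radians off the axis. A picture is of the moment at which its call begins: read the wrist's pose just before it.
- workorder.sign_off(): hands the job in, once; it reports no verdict.
The state is a dict: "time": time; "joint_pos": joint angles; "qvel": joint speeds; "effort": joint torques, N m; "tool_pos": TCP position; "tool_rot": TCP orientation; "force": force on the tool from outside, world axes, zero at the start; "moment": the same for the moment, N m; "opening": finger opening in mm.
Only numpy, scipy, OpenCV 4.12 (cv2) and the standard library are available. Lean on these libraries where they do the work, as an engineer would, in place of code of your own. Each camera call takes 0.05 s, during which the arm holds its last target.

## Working session

There is one attempt and no reset: what is moved stays moved. The work goes in short steps, Python scripts to look and compute and a tool call to move; the robot and the scene stay as the last step left them, time stands still between calls to the robot, and variables do not carry over. Pictures are saved under pics/ and viewed, and the job is handed in when it is done.

Besides the shell and the picture viewer there is one more tool, called by a JSON object that holds its "method" and its "body", one argument or row to a line. move_arm: Moves the arm, as the interface text tells. Its arguments: {"type":"object","properties":{"steps":{"type":"array"}},"required":["steps"]}

```bash
mkdir -p pics; ls; python3 - <<'E'
from workcell import readout, grab_frame
import cv2,numpy as np
s=readout.read_state();print(s)
for n in("scene","top","wrist"):
    f=grab_frame(n);cv2.imwrite(f"pics/{n}0.png",f["frame"][:,:,::-1]);np.savez(f"pics/{n}0.npz",**f)
    print(n,f["intrinsics"],[f.get(k) for k in("R","t","tool_from_camera")])
E
```

```text
pics
{'time': 0.0, 'joint_pos': array([ 9.91999959e-01,  3.42730782e-01,  1.52500721e+00, -1.09068951e-05,
        1.27540804e+00, -1.45998024e-01]), 'qvel': array([ 1.81293232e-03, -7.44916256e-05, -2.66175724e-04, -2.16907731e-03,
        2.25966667e-04,  4.99459108e-04]), 'effort': array([ 6.30788036e-04, -4.31246746e+01, -2.44210660e+01,  7.16690160e-02,
        5.60832547e-02, -1.24039111e-04]), 'tool_pos': array([219.94891102, 476.2572274 , 226.04421096]), 'tool_rot': array([-1.71008031,  1.56924292, -2.14287547]), 'force': array([-0.5951896 ,  0.35979801, -0.58998889]), 'moment': array([-0.02966385, -0.00410688, -0.08531767]), 'opening': 91.70565675086456}
scene [[378.86259246   0.         273.69438188]
 [  0.         378.86259246 213.58421106]
 [  0.           0.           1.        ]] [array([[-0.85910544,  0.51173125, -0.0083047 ],
       [ 0.42522375,  0.70465663, -0.56801742],
       [-0.2848203 , -0.49151821, -0.82297463]]), array([ 459.22330135, -243.35076209,  915.53399032]), None]
top [[488.0590788    0.         273.98413136]
 [  0.         488.0590788  210.41391666]
 [  0.           0.           1.        ]] [array([[-0.02013154, -0.99970686, -0.0134507 ],
       [-0.99326169,  0.0215339 , -0.11387497],
       [ 0.11413123,  0.01106758, -0.99340403]]), array([ 54.32812817, 574.67251288, 850.32387166]), None]
wrist [[325.1922621    0.         280.13770588]
 [  0.         325.1922621  210.10724909]
 [  0.           0.           1.        ]] [None, None, array([[ 2.92940465e-04, -2.69934065e-01,  9.62878764e-01,
        -1.58088543e+02],
       [ 9.99999823e-01, -4.19405057e-04, -4.21810243e-04,
         4.29081554e-01],
       [ 5.17697177e-04,  9.62878718e-01,  2.69933894e-01,
        -7.31098036e+01],
       [ 0.00000000e+00,  0.00000000e+00,  0.00000000e+00,
         1.00000000e+00]])]
```

View pics/top0.png

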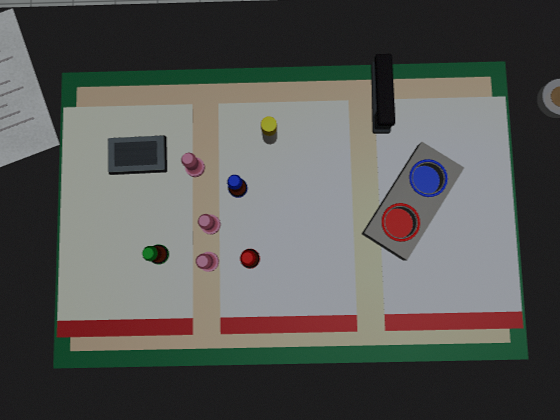

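View pics/scene0.png

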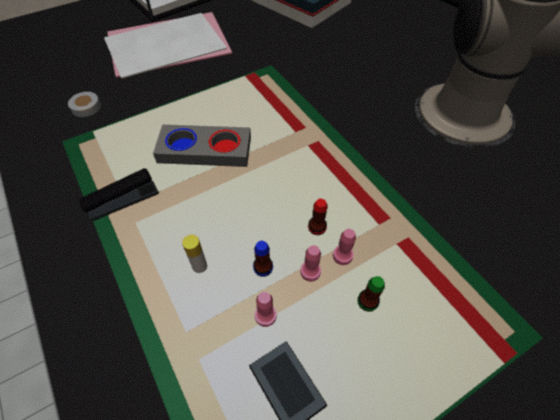

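View pics/wrist0.png

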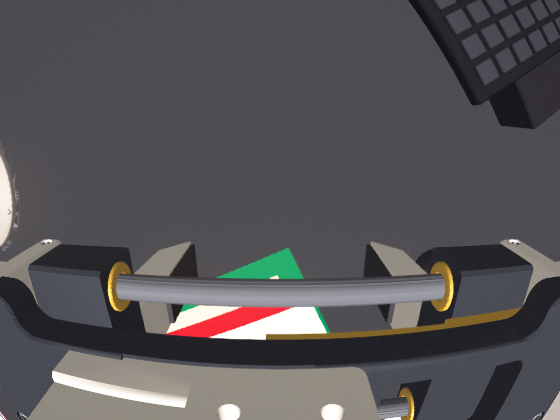

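```bash
cat > h.py <<'E'
import numpy as np,cv2
def cast(f,u,v,z):
    K,R,t=f["intrinsics"],f["R"],f["t"]
    d=R.T@np.linalg.inv(K)@np.array([u,v,1.]);c=-R.T@t
    return c+d*(z-c[2])/d[2]
def tri(fs,ps):
    A=np.zeros((3,3));b=np.zeros(3)
    for f,p in zip(fs,ps):
        d=f["R"].T@np.linalg.inv(f["intrinsics"])@np.array([*p,1.]);d/=np.linalg.norm(d);c=-f["R"].T@f["t"]
        P=np.eye(3)-np.outer(d,d);A+=P;b+=P@c
    return np.linalg.solve(A,b)
def pts(f):
    K,R,t=f["intrinsics"],f["R"],f["t"];h,w=f["depth"].shape
    v,u=np.mgrid[:h,:w];p=np.stack([(u-K[0,2])/K[0,0],(v-K[1,2])/K[1,1],np.ones((h,w))],-1)*f["depth"][...,None]
    return (p-t)@R
RNG={"red":[((0,150,60),(8,255,255)),((172,150,60),(180,255,255))],"blue":[((112,150,60),(128,255,255))],"green":[((45,120,60),(80,255,255))],"pink":[((150,50,80),(178,149,255))]}
def blobs(f,c,mn=25):
    hsv=cv2.cvtColor(f["frame"],cv2.COLOR_RGB2HSV);m=0
    for a,b in RNG[c]: m=m|cv2.inRange(hsv,a,b)
    n,l,s,ce=cv2.connectedComponentsWithStats(m)
    P=pts(f);o=[]
    for i in range(1,n):
        if s[i,4]>=mn:
            q=P[(l==i)&(f["depth"]>0)]
            o.append((s[i].tolist(),ce[i].round(1),np.median(q,0).round(1) if len(q) else None,np.percentile(q[:,2],[5,95]).round(0) if len(q) else None))
    return o
E
python3 - <<'E'
from h import *
for n in("top","scene"):
    f=np.load(f"pics/{n}0.npz")
    for c in RNG:
        for b in blobs(f,c): print(n,c,*b)
E
```

```text
top red [382, 203, 38, 39, 258] [400.2 221.7] [ 550.6 -183.5   34.5] [32. 37.]
top red [386, 209, 27, 29, 610] [398.7 222.6] [ 550.5 -187.3    9.3] [ 7. 12.]
top red [241, 250, 15, 16, 183] [247.9 257.6] [490.2  87.3  82.1] [48. 86.]
top red [385, 312, 138, 19, 2205] [453.3 320.8] [ 370.2 -279.4    1.9] [-1.  4.]
top red [221, 315, 136, 19, 2175] [288.4 324.2] [369.8  19.8   1.8] [-1.  4.]
top red [57, 318, 135, 19, 2181] [124.  327.3] [369.6 322.    1.9] [-1.  4.]
top blue [410, 159, 37, 38, 248] [428.  177.9] [ 627.8 -238.6   34.6] [32. 37.]
top blue [413, 166, 27, 27, 568] [426. 179.] [ 631.2 -242.1    9.6] [ 7. 12.]
top blue [228, 175, 14, 14, 165] [234.5 181.7] [621.  109.3  82.3] [72. 85.]
top green [54, 62, 474, 306, 15613] [287.6 230.7] [329.3  22.6   1.3] [-1.  4.]
top green [143, 248, 11, 11, 105] [147.8 252.9] [501.9 257.1  83.2] [80. 85.]
top pink [182, 153, 23, 24, 346] [192.6 164.2] [659.3 186.   46.3] [10. 85.]
top pink [198, 214, 22, 20, 320] [208.7 223.1] [552.8 157.   72.8] [12. 85.]
top pink [196, 252, 23, 20, 331] [207.  261.2] [486.5 160.1  72.5] [12. 85.]
scene 
[... 908 characters left out ...]
5] [ 8.441e+02  1.015e+02 -4.000e-01] [-2.  1.]
scene green [369, 277, 15, 15, 156] [376.2 283.3] [504.9 257.2  81.2] [74. 83.]
scene green [435, 368, 67, 52, 158] [466.4 395.3] [ 4.690e+02  4.465e+02 -2.000e-01] [-2.  1.]
scene pink [170, 12, 62, 54, 458] [211.6  40.2] [ 359.1 -564.8    2.9] [-1.  5.]
scene pink [107, 20, 62, 16, 183] [130.6  28. ] [ 574.1 -785.1    3. ] [-1.  5.]
scene pink [112, 60, 8, 17, 48] [115.2  70. ] [ 669.9 -603.2    3.5] [-1.  5.]
scene pink [333, 229, 23, 36, 512] [344.8 247.4] [492.7 169.9  45.7] [10. 83.]
scene pink [300, 245, 21, 36, 521] [311.2 263.8] [560.3 166.5  46.5] [10. 82.]
scene pink [255, 292, 21, 35, 552] [264.7 310. ] [667.1 196.1  49.4] [10. 82.]
```

```bash
python3 - <<'E'
from h import *
T=dict(np.load("pics/top0.npz"));S=dict(np.load("pics/scene0.npz"))
for f in(T,S): print("cam",-f["R"].T@f["t"])
print("redpocket ring top",cast(T,400.2,221.7,32),"blue",cast(T,428,177.9,32))
# ring via ellipse in both
for n,f in(("T",T),("S",S)):
    hsv=cv2.cvtColor(f["frame"],cv2.COLOR_RGB2HSV)
    for c in("red","blue"):
        m=0
        for a,b in RNG[c]: m=m|cv2.inRange(hsv,(a[0],100,40),b)
        cs,_=cv2.findContours(m,cv2.RETR_EXTERNAL,cv2.CHAIN_APPROX_NONE)
        for k in cs:
            if len(k)<20: continue
            (x,y),ax,an=cv2.fitEllipse(k)
            if max(ax)<50 and ax[0]/ax[1]>.5:
              (x,y)=(x,y);print(n,c,(round(x,1),round(y,1)),np.round(ax,1),"z32",cast(f,x,y,32).round(1),"z80",cast(f,x,y,80).round(1),"z0",cast(f,x,y,0).round(1))
for a,b,n in(((247.9,257.6),(320,205.8),"red"),((234.5,181.7),(261.3,248.4),"blue"),((147.8,252.9),(376.2,283.3),"green"),((400.2,221.7),(224.5,141.5),"rp")):
    print(n,tri((T,S),(a,b)).round(1))
for n,f,c in(("t",T,[(250,250),(410,200)]),("s",S,[(320,230),(205,145)])):
  for i,(u,v) in enumerate(c):
    cv2.imwrite(f"pics/crop_{n}{i}.png",cv2.resize(f["frame"][v-50:v+50,u-60:u+60,::-1],None,fx=6,fy=6,interpolation=cv2.INTER_NEAREST))
E
```

```text
cam [474.8453909   32.52623229 910.88672634]
cam [758.76242956 386.48144304 619.04748689]
redpocket ring top [ 550.42797728 -184.63442699   32.        ] blue [ 629.26073219 -238.97277372   32.        ]
T red (206.4, 261.1) [13.7 17.2] z32 [486.9 165.4  32. ] z80 [486.3 158.1  80. ] z0 [487.3 170.2   0. ]
T red (248.4, 257.8) [15.7 16.9] z32 [491.2  90.   32. ] z80 [490.3  86.9  80. ] z0 [491.8  92.1   0. ]
T red (155.2, 253.4) [15. 19.] z32 [502.5 257.7  32. ] z80 [501.  245.4  80. ] z0 [503.5 265.9   0. ]
T red (209.3, 223.9) [13.8 15.1] z32 [553.9 159.9  32. ] z80 [549.5 153.   80. ] z0 [556.7 164.6   0. ]
T red (400.4, 221.8) [37.2 38.2] z32 [ 550.2 -185.1   32. ] z80 [ 546.1 -173.2   80. ] z0 [ 552.9 -193.     0. ]
T red (235.3, 184.2) [15.5 19.7] z32 [625.5 111.9  32. ] z80 [617.2 107.6  80. ] z0 [631.  114.8   0. ]
T red (192.3, 164.0) [13.4 20.3] z32 [664.9 190.7  32. ] z80 [654.5 182.   80. ] z0 [671.8 196.4   0. ]
T blue (234.3, 181.8) [13.8 14.2] z32 [630.  113.7  32. ] z80 [621.5 109.3  80. ] z0 [635.6 116.7   0. ]
T blue (428.0, 177.7) [36.5 37.9] z32 [ 629.7 -239.1   32.
[... 728 characters left out ...]
 32. ] z80 [494.2  92.5  80. ] z0 [455.   48.9   0. ]
S red (224.0, 140.6) [22.6 31.8] z32 [ 549.4 -185.8   32. ] z80 [ 566.5 -139.    80. ] z0 [ 538. -217.    0.]
S red (313.5, 20.0) [20.4 33.5] z32 [ 107.2 -491.2   32. ] z80 [ 160.5 -419.4   80. ] z0 [  71.7 -539.     0. ]
S blue (262.5, 265.3) [18.2 18.9] z32 [627.5 118.9  32. ] z80 [638.2 140.8  80. ] z0 [620.3 104.3   0. ]
S blue (261.4, 248.3) [13.5 14.9] z32 [612.5  88.8  32. ] z80 [624.5 113.1  80. ] z0 [604.5  72.6   0. ]
S blue (180.4, 139.0) [21.8 31.8] z32 [ 628.7 -239.7   32. ] z80 [ 639.4 -188.5   80. ] z0 [ 621.6 -273.8    0. ]
red [490.8  88.2  72.7]
blue [622.9 109.6  72.9]
green [503.  257.5  79.2]
rp [ 549.9 -184.5   30.7]
```

```bash
python3 - <<'E'
import cv2,numpy as np
a=[cv2.resize(cv2.imread(f"pics/crop_{n}.png"),(400,300)) for n in("t0","t1","s0","s1")]
cv2.imwrite("pics/m.png",np.vstack([np.hstack(a[:2]),np.hstack(a[2:])]))
E
```

```text
(no output)
```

View pics/m.png

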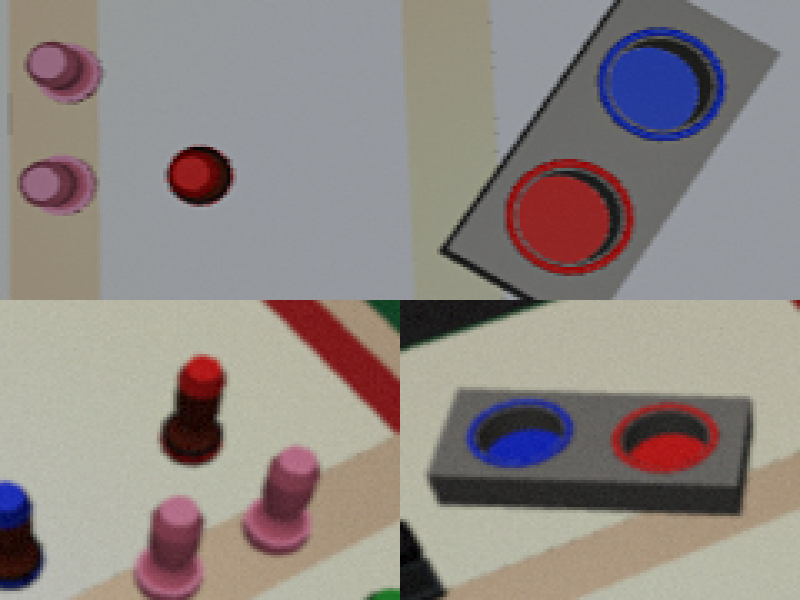

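```bash
cat >> h.py <<'E'
from scipy.spatial.transform import Rotation as Ro
def st():
    from workcell import readout
    s=readout.read_state();R=Ro.from_euler("xyz",s["tool_rot"]).as_matrix()
    return s,R
def to(x,y,z):
    s,R=st();d=np.array([x,y,z])-s["tool_pos"]
    tilt=Ro.from_matrix(R).inv().apply(np.cross(R[:,0],[0,0,-1]))
    print("t",round(s["time"],2),"tcp",s["tool_pos"].round(1),"open",round(s["opening"],1),"F",s["force"].round(1),"J",s["joint_pos"].round(2))
    print("tool shift (mm)",(R.T@d).round(1),"tilt fix rotvec",tilt.round(4),"jaw dir",R[:,1].round(3),"zdir",R[:,2].round(3))
E
python3 -c "
from h import *
to(491,88,226)"
```

```text
t 0.15 tcp [220.  476.3 226.2] open 91.9 F [-0.1 -0.7  0.1] J [ 0.99  0.34  1.52 -0.    1.28 -0.15]
tool shift (mm) [ 4.000e-01 -2.389e+02  4.089e+02] tilt fix rotvec [ 0.     -0.0001  0.0012] jaw dir [ 0.419  0.908 -0.001] zdir [ 0.908 -0.419 -0.   ]
```

{"method": "move_arm", "body": {
  "steps": [
    [0.65, [0, -0.02, 0.034], [0, 0, 0]],
    [0.65, [0, -0.02, 0.034], [0, 0, 0]],
    [0.65, [0, -0.02, 0.034], [0, 0, 0]],
    [0.65, [0, -0.02, 0.034], [0, 0, 0]],
    [0.65, [0, -0.02, 0.034], [0, 0, 0]],
    [0.65, [0, -0.02, 0.034], [0, 0, 0]],
    [0.65, [0, -0.02, 0.034], [0, 0, 0]],
    [0.65, [0, -0.02, 0.034], [0, 0, 0]],
    [0.65, [0, -0.02, 0.034], [0, 0, 0]],
    [0.65, [0, -0.02, 0.034], [0, 0, 0]]
  ]
}}

```text
time: 0.98
tool_pos: [448.9, 144.8, 223.4]
tool_rot: [-2.697, 1.567, -3.115]
force: [1.3, 1.7, -0.0]
opening: 59.6
```

{"method": "move_arm", "body": {
  "steps": [
    [0.65, [0, 0, 0], [0.12, 0, 0]],
    [0.65, [0, 0, 0], [0.12, 0, 0]],
    [0.65, [0, 0, 0], [0.12, 0, 0]],
    [0.65, [0, 0, 0], [0.12, 0, 0]],
    [0.65, [0, 0, 0], [0.12, 0, 0]],
    [0.65, [0, 0, 0], [0, 0, 0]]
  ]
}}

```text
time: 1.48
tool_pos: [453.7, 134.8, 221.5]
tool_rot: [-1.65, 1.564, -2.696]
force: [0.9, -0.5, 0.9]
opening: 59.4
```

```bash
python3 -c "
from h import *
to(491,88,120)"
```

```text
t 1.48 tcp [453.7 134.8 221.5] open 59.4 F [ 0.9 -0.5  0.9] J [ 0.13  0.26  1.66 -0.    1.23 -0.4 ]
tool shift (mm) [101.4   9.5  59.2] tilt fix rotvec [ 0.     -0.0005  0.0065] jaw dir [ 0.865  0.501 -0.006] zdir [ 0.501 -0.865 -0.001]
```

Now above the red stamp, then a wrist look.

{"method": "move_arm", "body": {
  "steps": [
    [0.65, [0, 0.0025, 0.015], [0, 0, 0.0065]],
    [0.65, [0, 0.0025, 0.015], [0, 0, 0]],
    [0.65, [0.02, 0.0025, 0.015], [0, 0, 0]],
    [0.65, [0.03, 0.001, 0.01], [0, 0, 0]],
    [0.65, [0.03, 0, 0.002], [0, 0, 0]],
    [0.65, [0.005, 0, 0], [0, 0, 0]]
  ]
}}

```text
time: 1.98
tool_pos: [492.9, 88.9, 136.0]
tool_rot: [1.171, 1.564, 0.151]
force: [-1.7, 0.6, -0.2]
opening: 59.6
```

```bash
cat >> h.py <<'E'
def wrist(name):
    from workcell import grab_frame
    s,R=st();f=grab_frame("wrist");cv2.imwrite(f"pics/{name}.png",f["frame"][:,:,::-1])
    f["Rt"],f["p"]=R,s["tool_pos"];return f
def wcast(f,u,v,z):
    K=f["intrinsics"];d=np.array([u-K[0,2],v-K[1,2]])/K[0,0];r=np.hypot(*d)
    ray=np.array([*(d/r*np.sin(r)),np.cos(r)]);M=f["tool_from_camera"]
    c=f["Rt"]@M[:3,3]+f["p"];w=f["Rt"]@M[:3,:3]@ray
    return c+w*(z-c[2])/w[2]
E
python3 -c "
from h import *
to(491,88,120);wrist('w1')"
```

```text
t 1.98 tcp [492.9  88.9 136. ] open 59.6 F [-1.7  0.6 -0.2] J [ 0.02  0.39  1.73  0.    1.02 -0.53]
tool shift (mm) [16.  -2.2 -0.3] tilt fix rotvec [ 0.      0.0027 -0.0064] jaw dir [0.852 0.523 0.006] zdir [ 0.523 -0.852  0.003]
```

View pics/w1.png

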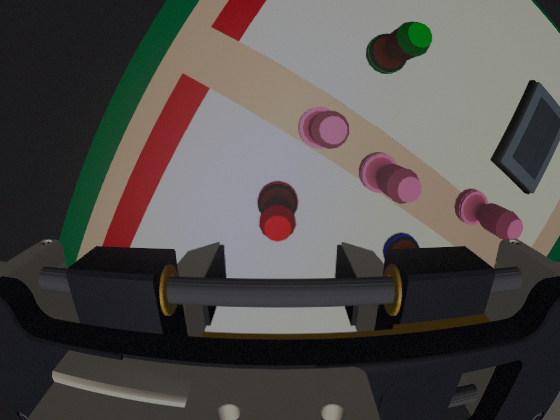

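```bash
python3 -c "
from h import *
f=wrist('w1b')
hsv=cv2.cvtColor(f['frame'],cv2.COLOR_RGB2HSV);m=cv2.inRange(hsv,(0,190,110),(6,255,255))|cv2.inRange(hsv,(174,190,110),(180,255,255))
n,l,s,c=cv2.connectedComponentsWithStats(m)
for i in range(1,n):
  if s[i,4]>60: print(s[i],c[i],wcast(f,*c[i],76).round(1))
print(wcast(f,277,226,82),wcast(f,277,200,14), wcast(f,323,128,14))
"
```

```text
[ 212    0   53   40 1211] [236.52436003  16.55739059] [392.1 199.1  76. ]
[103 188  35  59 971] [120.78475798 225.376931  ] [389.2  24.8  76. ]
[264 216  26  24 406] [277.25123153 228.3546798 ] [493.   86.6  76. ]
[490.86008703  89.80087516  82.        ] [489.95630212  90.95870156  14.        ] [490.3355574  166.26643547  14.        ]
```

{"method": "move_arm", "body": {
  "steps": [
    [0.65, [0.02, -0.002, 0], [0, 0.0027, -0.0064]],
    [0.65, [0.025, 0, 0], [0, 0, 0]],
    [0.65, [0.025, 0, 0], [0, 0, 0]],
    [0.65, [0.018, 0, 0], [0, 0, 0]],
    [0.65, [0.01, 0, 0], [0, 0, 0]],
    [0.65, [0.001, 0, 0], [0, 0, 0]]
  ]
}}

```text
time: 2.58
tool_pos: [501.4, 91.3, 48.5]
tool_rot: [1.065, 1.547, 0.056]
force: [-0.3, -0.4, -0.1]
opening: 59.6
```

```bash
python3 -c "
from h import *
to(491,88.5,37);wrist('w2')"
```

```text
t 2.58 tcp [501.4  91.3  48.5] open 59.6 F [-0.3 -0.4 -0.1] J [ 0.03  0.52  1.81  0.    0.79 -0.53]
tool shift (mm) [ 11.3 -10.5  -3.3] tilt fix rotvec [ 0.      0.0115 -0.0207] jaw dir [0.846 0.533 0.021] zdir [ 0.533 -0.846  0.011]
```

View pics/w2.png

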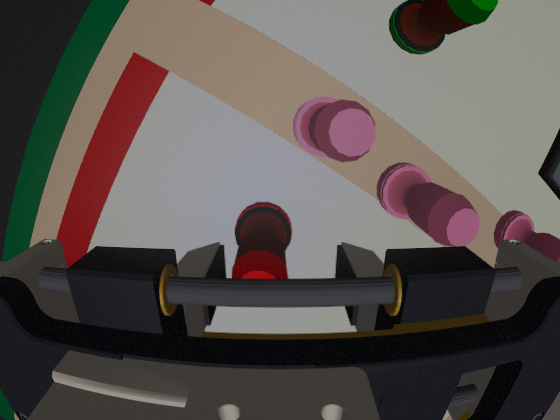

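{"method": "move_arm", "body": {
  "steps": [
    [0.65, [0, -0.005, -0.002], [0, 0.0115, -0.0207]],
    [0.65, [0.003, -0.005, -0.001], [0, 0, 0]],
    [0.65, [0, 0, 0], [0, 0, 0]]
  ]
}}

```text
time: 2.88
tool_pos: [494.2, 89.2, 50.3]
tool_rot: [1.049, 1.563, 0.042]
force: [-0.3, -0.8, 0.1]
opening: 59.8
```

```bash
python3 -c "
from h import *
to(491,88.5,37)"
```

```text
t 2.88 tcp [494.2  89.2  50.3] open 59.8 F [-0.3 -0.8  0.1] J [ 0.03  0.52  1.81  0.    0.81 -0.54]
tool shift (mm) [13.3 -3.1 -1.2] tilt fix rotvec [ 0.      0.0038 -0.0066] jaw dir [0.845 0.535 0.007] zdir [ 0.535 -0.845  0.004]
```

{"method": "move_arm", "body": {
  "steps": [
    [0.65, [0.006, -0.003, -0.001], [0, 0.0045, -0.008]],
    [0.65, [0.005, 0, 0], [0, 0, 0]],
    [0.65, [0.004, 0, 0], [0, 0.001, -0.002]],
    [0.65, [0.002, 0, 0], [0, 0.001, -0.002]],
    [0.65, [0, 0, 0], [0, 0, 0]]
  ]
}}

```text
time: 3.3
tool_pos: [492.6, 88.5, 34.3]
tool_rot: [-1.585, 1.57, -2.591]
force: [0.1, -0.1, -0.4]
opening: 59.7
```

```bash
python3 -c "
from h import *
to(491,88.5,37)"
```

```text
t 3.3 tcp [492.6  88.5  34.3] open 59.7 F [ 0.1 -0.1 -0.4] J [ 0.02  0.54  1.82 -0.    0.78 -0.54]
tool shift (mm) [-2.7 -1.3 -0.9] tilt fix rotvec [-0.    -0.     0.001] jaw dir [ 0.845  0.535 -0.001] zdir [ 0.535 -0.845 -0.   ]
```

{"method": "move_arm", "body": {
  "steps": [
    [0.65, [-0.002, -0.0015, -0.001], [0, 0, 0]],
    [0.3, [0, 0, 0], [0, 0, 0]],
    [0.2, [0, 0, 0], [0, 0, 0]],
    [0.1, [0, 0, 0], [0, 0, 0]],
    [0.1, [0, 0, 0], [0, 0, 0]],
    [0.1, [0, 0, 0], [0, 0, 0]],
    [0.1, [0, 0, 0], [0, 0, 0]],
    [0.1, [0, 0, 0], [0, 0, 0]]
  ]
}}

```text
time: 3.97
tool_pos: [490.8, 88.6, 36.4]
tool_rot: [-1.664, 1.57, -2.67]
force: [-0.3, 0.8, -0.8]
opening: 25.1
```

```bash
python3 -c "
from h import *
to(491,88.5,110)
wrist('w3')"
```

```text
t 3.97 tcp [490.8  88.6  36.4] open 25.1 F [-0.3  0.8 -0.8] J [ 0.02  0.54  1.82 -0.    0.78 -0.54]
tool shift (mm) [-73.6   0.1   0.1] tilt fix rotvec [ 0.     -0.0001  0.001 ] jaw dir [ 0.845  0.535 -0.001] zdir [ 0.535 -0.845 -0.   ]
```

View pics/w3.png

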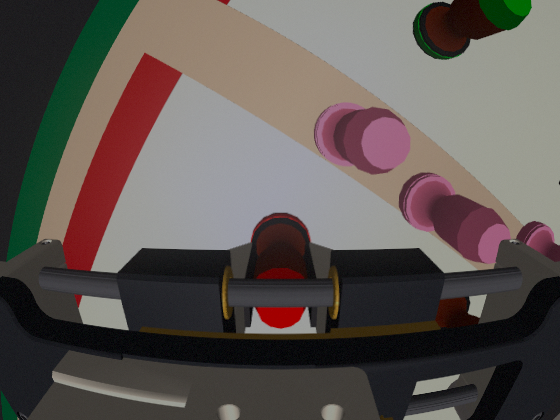

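{"method": "move_arm", "body": {
  "steps": [
    [0.1, [-0.008, 0, 0], [0, 0, 0]],
    [0.1, [-0.015, 0, 0], [0, 0, 0]],
    [0.1, [-0.015, 0, 0], [0, 0, 0]],
    [0.1, [-0.015, 0, 0], [0, 0, 0]],
    [0.1, [-0.015, 0, 0], [0, 0, 0]],
    [0.1, [-0.01, 0, 0], [0, 0, 0]],
    [0.1, [0, 0, 0], [0, 0, 0]]
  ]
}}

```text
time: 4.6
tool_pos: [489.9, 88.6, 119.8]
tool_rot: [-1.992, 1.567, -2.998]
force: [0.4, -0.4, 0.0]
opening: 25.1
```

```bash
python3 -c "
from h import *
to(550,-185,112)
wrist('w4')"
```

```text
t 4.6 tcp [489.9  88.6 119.8] open 25.1 F [ 0.4 -0.4  0. ] J [ 0.03  0.41  1.75 -0.    0.99 -0.54]
tool shift (mm) [  7.7 -95.6 263.3] tilt fix rotvec [ 0.     -0.0015  0.0033] jaw dir [ 0.845  0.535 -0.003] zdir [ 0.535 -0.845 -0.001]
```

View pics/w4.png

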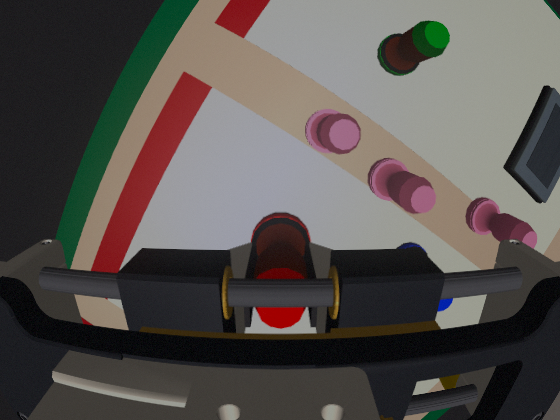

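{"method": "move_arm", "body": {
  "steps": [
    [0.1, [0, -0.006, 0.015], [0, 0, 0]],
    [0.1, [0, -0.0095, 0.026], [0, 0, 0]],
    [0.1, [0, -0.0095, 0.026], [0, 0, 0]],
    [0.1, [0, -0.0095, 0.026], [0, 0, 0]],
    [0.1, [0, -0.0095, 0.026], [0, 0, 0]],
    [0.1, [0, -0.0095, 0.026], [0, 0, 0]],
    [0.1, [0, -0.0095, 0.026], [0, 0, 0]],
    [0.1, [0, -0.0095, 0.026], [0, 0, 0]],
    [0.1, [0, -0.0095, 0.026], [0, 0, 0]],
    [0.1, [0, -0.006, 0.015], [0, 0, 0]]
  ]
}}

```text
time: 5.48
tool_pos: [540.2, -165.6, 111.6]
tool_rot: [-2.376, 1.555, 2.909]
force: [0.1, 0.2, -0.6]
opening: 25.4
```

```bash
python3 -c "
from h import *
to(550,-185,112)"
```

```text
t 5.48 tcp [ 540.2 -165.6  111.6] open 25.4 F [ 0.1  0.2 -0.6] J [-0.43  0.54  1.55 -0.    1.07 -1.  ]
tool shift (mm) [-0.6 -2.2 21.6] tilt fix rotvec [ 0.     -0.0112  0.0108] jaw dir [ 0.84   0.542 -0.011] zdir [ 0.542 -0.841 -0.011]
```

{"method": "move_arm", "body": {
  "steps": [
    [0.1, [0, -0.001, 0.01], [0, -0.011, 0.011]],
    [0.1, [0, -0.001, 0.01], [0, 0, 0]],
    [0.1, [0, 0, 0.002], [0, 0, 0]],
    [0.1, [0, 0, 0], [0, 0, 0]]
  ]
}}

```text
time: 5.82
tool_pos: [549.9, -188.8, 108.4]
tool_rot: [-2.806, 1.568, 2.475]
force: [-0.3, 1.0, -0.2]
opening: 24.9
```

```bash
python3 -c "
from h import *
to(550,-185,112)
wrist('w5')
from workcell import grab_frame
for n in('top','scene'):
  f=grab_frame(n);cv2.imwrite(f'pics/{n}5.png',f['frame'][:,:,::-1])
a=cv2.imread('pics/top5.png')[100:310,240:520];b=cv2.imread('pics/scene5.png')[30:240,80:360]
cv2.imwrite('pics/m5.png',np.hstack([cv2.resize(a,(400,300)),cv2.resize(b,(400,300))]))"
```

```text
t 5.82 tcp [ 549.9 -188.8  108.4] open 24.9 F [-0.3  1.  -0.2] J [-0.46  0.56  1.52  0.    1.06 -1.03]
tool shift (mm) [-3.6  2.1 -3.2] tilt fix rotvec [-0.     -0.0028  0.001 ] jaw dir [ 0.843  0.538 -0.001] zdir [ 0.538 -0.843 -0.003]
```

View pics/m5.png

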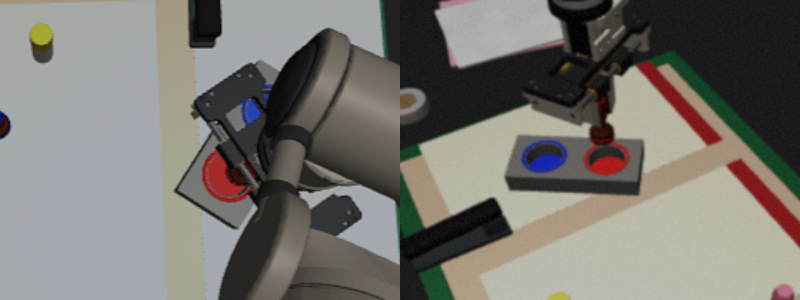

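View pics/w5.png

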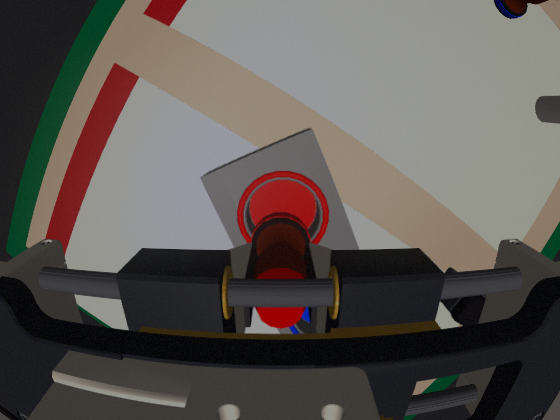

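{"method": "move_arm", "body": {
  "steps": [
    [0.1, [0.005, 0.002, -0.003], [0, -0.003, 0.001]],
    [0.1, [0.012, 0, 0], [0, 0, 0]],
    [0.1, [0.012, 0, 0], [0, 0, 0]],
    [0.1, [0.008, 0, 0], [0, 0, 0]],
    [0.1, [0, 0, 0], [0, 0, 0]]
  ]
}}

```text
time: 6.38
tool_pos: [550.3, -179.3, 71.0]
tool_rot: [0.703, 1.568, -0.293]
force: [0.1, 0.3, -0.1]
opening: 25.3
```

```bash
python3 -c "
from h import *
to(550,-185,45.5)"
```

```text
t 6.38 tcp [ 550.3 -179.3   71. ] open 25.3 F [ 0.1  0.3 -0.1] J [-0.45  0.6   1.57  0.    0.97 -1.02]
tool shift (mm) [25.5 -3.4  4.5] tilt fix rotvec [-0.      0.0021 -0.0017] jaw dir [0.84  0.543 0.002] zdir [ 0.543 -0.84   0.002]
```

{"method": "move_arm", "body": {
  "steps": [
    [0.1, [0, -0.003, 0.004], [0, 0.002, -0.002]],
    [0.1, [0.006, 0, 0], [0, 0, 0]],
    [0.1, [0.006, 0, 0], [0, 0, 0]],
    [0.1, [0.004, 0, 0], [0, 0, 0]],
    [0.1, [0, 0, 0], [0, 0, 0]]
  ]
}}

```text
time: 6.8
tool_pos: [550.5, -184.0, 54.5]
tool_rot: [0.323, 1.57, -0.672]
force: [0.6, -0.3, -0.8]
opening: 25.4
```

```bash
python3 -c "
from h import *
to(550,-185,45.5)"
```

```text
t 6.8 tcp [ 550.5 -184.    54.5] open 25.4 F [ 0.6 -0.3 -0.8] J [-0.45  0.62  1.58 -0.    0.94 -1.03]
tool shift (mm) [ 9.  -1.   0.6] tilt fix rotvec [-0.      0.0011 -0.0004] jaw dir [0.839 0.544 0.   ] zdir [ 0.544 -0.839  0.001]
```

{"method": "move_arm", "body": {
  "steps": [
    [0.1, [0.004, -0.001, 0.0005], [0, 0.001, 0]],
    [0.1, [0.003, 0, 0], [0, 0, 0]],
    [0.1, [0.001, 0, 0], [0, 0, 0]],
    [0.1, [0, 0, 0], [0, 0, 0]]
  ]
}}

```text
time: 7.13
tool_pos: [549.9, -185.3, 45.7]
tool_rot: [1.19, 1.57, 0.194]
force: [-0.3, -0.3, -0.5]
opening: 24.9
```

```bash
python3 -c "
from h import *
to(550,-185,45)
wrist('w6')"
```

```text
t 7.13 tcp [ 549.9 -185.3   45.7] open 24.9 F [-0.3 -0.3 -0.5] J [-0.46  0.64  1.58  0.    0.92 -1.03]
tool shift (mm) [ 0.7  0.2 -0.2] tilt fix rotvec [ 0.      0.0002 -0.0005] jaw dir [0.839 0.544 0.001] zdir [ 0.544 -0.839  0.   ]
```

View pics/w6.png

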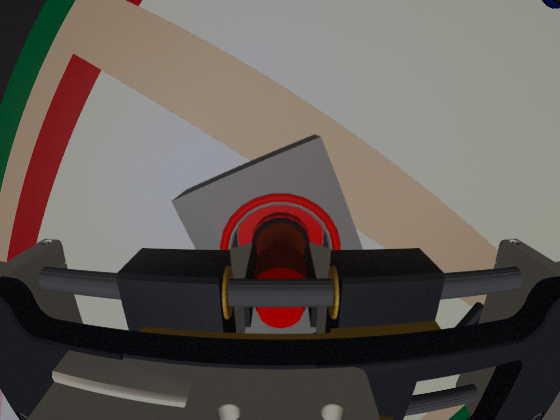

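The stamp is centred in the red ring (column ~280), about 1 mm above the floor. Release, then lift straight.

{"method": "move_arm", "body": {
  "steps": [
    [0.1, [0.001, 0, 0], [0, 0, 0]],
    [0.3, [0, 0, 0], [0, 0, 0]],
    [0.45, [0, 0, 0], [0, 0, 0]],
    [0.6, [0, 0, 0], [0, 0, 0]],
    [0.6, [0, 0, 0], [0, 0, 0]],
    [0.6, [0, 0, 0], [0, 0, 0]],
    [0.6, [0, 0, 0], [0, 0, 0]]
  ]
}}

```text
time: 7.77
tool_pos: [550.7, -185.6, 45.8]
tool_rot: [0.668, 1.568, -0.327]
force: [-0.9, 1.1, 0.4]
opening: 53.7
```

{"method": "move_arm", "body": {
  "steps": [
    [0.6, [-0.01, 0, 0], [0, 0, 0]],
    [0.6, [-0.015, 0, 0], [0, 0, 0]],
    [0.6, [-0.02, 0, 0], [0, 0, 0]],
    [0.6, [-0.02, 0, 0], [0, 0, 0]],
    [0.6, [-0.025, 0, 0], [0, 0, 0]],
    [0.6, [-0.02, 0, 0], [0, 0, 0]],
    [0.6, [0, 0, 0], [0, 0, 0]]
  ]
}}

```text
time: 8.35
tool_pos: [549.7, -185.1, 163.5]
tool_rot: [1.183, 1.57, 0.187]
force: [0.5, -0.1, 0.5]
opening: 55.2
```

```bash
python3 -c "
from h import *
to(622.5,110,150)
wrist('w7')"
```

```text
t 8.35 tcp [ 549.7 -185.1  163.5] open 55.2 F [ 0.5 -0.1  0.5] J [-0.46  0.5   1.46  0.    1.18 -1.03]
tool shift (mm) [  13.5  221.7 -207.9] tilt fix rotvec [-0.      0.0002 -0.0006] jaw dir [0.839 0.544 0.001] zdir [ 0.544 -0.839  0.   ]
```

View pics/w7.png

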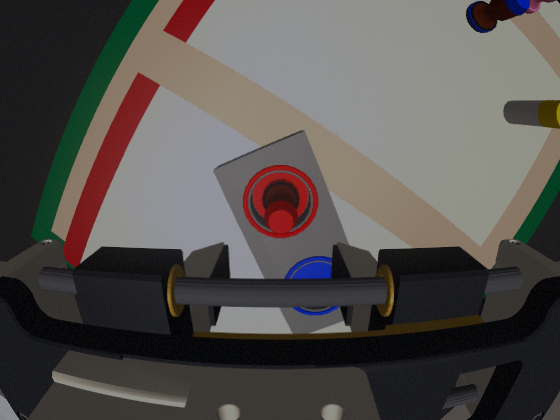

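{"method": "move_arm", "body": {
  "steps": [
    [0.65, [0, 0.015, -0.014], [0, 0, 0]],
    [0.65, [0, 0.023, -0.022], [0, 0, 0]],
    [0.65, [0, 0.023, -0.022], [0, 0, 0]],
    [0.65, [0, 0.023, -0.022], [0, 0, 0]],
    [0.65, [0, 0.023, -0.022], [0, 0, 0]],
    [0.65, [0, 0.023, -0.022], [0, 0, 0]],
    [0.65, [0, 0.023, -0.022], [0, 0, 0]],
    [0.65, [0, 0.023, -0.022], [0, 0, 0]],
    [0.65, [0, 0.015, -0.015], [0, 0, 0]],
    [0.65, [0, 0, 0], [0, 0, 0]]
  ]
}}

```text
time: 9.23
tool_pos: [607.2, 82.4, 152.7]
tool_rot: [-2.273, 1.556, 3.008]
force: [-0.2, 0.2, -0.5]
opening: 59.5
```

```bash
python3 -c "
from h import *
to(622.5,110,136)"
```

```text
t 9.23 tcp [607.2  82.4 152.7] open 59.5 F [-0.2  0.2 -0.5] J [ 0.01  0.57  1.36  0.    1.22 -0.56]
tool shift (mm) [ 16.6  28.  -14.9] tilt fix rotvec [-0.     -0.0095  0.0112] jaw dir [ 0.843  0.539 -0.011] zdir [ 0.538 -0.843 -0.009]
```

{"method": "move_arm", "body": {
  "steps": [
    [0.65, [0.005, 0.013, -0.007], [0, -0.01, 0.011]],
    [0.65, [0.005, 0.01, -0.006], [0, 0, 0]],
    [0.65, [0.003, 0.003, -0.001], [0, 0, 0]],
    [0.65, [0, 0, 0], [0, 0, 0]]
  ]
}}

```text
time: 9.57
tool_pos: [619.8, 109.3, 135.2]
tool_rot: [-1.844, 1.564, -2.844]
force: [0.7, -0.0, -0.3]
opening: 60.2
```

```bash
python3 -c "
from h import *
to(622.5,110,136)
f=wrist('w8')
hsv=cv2.cvtColor(f['frame'],cv2.COLOR_RGB2HSV);m=cv2.inRange(hsv,(112,180,110),(128,255,255))
n,l,s,c=cv2.connectedComponentsWithStats(m)
for i in range(1,n):
  if s[i,4]>60: print(s[i],c[i],wcast(f,*c[i],76).round(1))
"
```

```text
t 9.57 tcp [619.8 109.3 135.2] open 60.2 F [ 0.7 -0.  -0.3] J [ 0.05  0.61  1.34 -0.    1.2  -0.52]
tool shift (mm) [-0.8  2.6  0.9] tilt fix rotvec [ 0.     -0.0019  0.0067] jaw dir [ 0.841  0.541 -0.007] zdir [ 0.541 -0.841 -0.002]
[272 220  28  25 533] [285.34333959 231.73545966] [624.5 108.2  76. ]
```

View pics/w8.png

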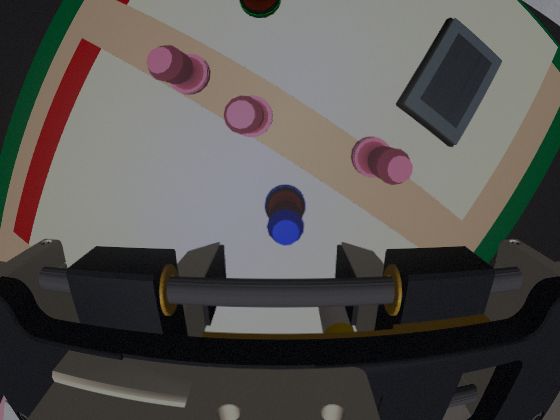

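```bash
python3 -c "
from h import *
T=dict(np.load('pics/top0.npz'));P=pts(T)
q=P[112:146,256:284].reshape(-1,3);q=q[q[:,2]>15];print(np.percentile(q,[2,50,98],axis=0).round(0))
to(623,110,105)"
```

```text
[[706.  35.  19.]
 [713.  49.  89.]
 [732.  62.  94.]]
t 9.62 tcp [619.7 108.9 135.4] open 59.9 F [-0.2 -0.2 -0.7] J [ 0.05  0.61  1.34 -0.    1.2  -0.52]
tool shift (mm) [30.4  3.6  0.9] tilt fix rotvec [ 0.     -0.0019  0.0068] jaw dir [ 0.841  0.54  -0.007] zdir [ 0.54  -0.841 -0.002]
```

{"method": "move_arm", "body": {
  "steps": [
    [0.65, [0, 0.003, 0.001], [0, -0.002, 0.007]],
    [0.65, [0.015, 0, 0], [0, 0, 0]],
    [0.65, [0.015, 0, 0], [0, 0, 0]],
    [0.65, [0.008, 0, 0], [0, 0, 0]],
    [0.65, [0, 0, 0], [0, 0, 0]]
  ]
}}

```text
time: 10.03
tool_pos: [624.3, 105.0, 97.7]
tool_rot: [0.884, 1.567, -0.121]
force: [-0.7, 0.4, -0.6]
opening: 59.6
```

```bash
python3 -c "
from h import *
to(623,110,37)"
```

```text
t 10.03 tcp [624.3 105.   97.7] open 59.6 F [-0.7  0.4 -0.6] J [ 0.05  0.65  1.38 -0.    1.11 -0.52]
tool shift (mm) [60.7  1.4 -5.1] tilt fix rotvec [-0.      0.0026 -0.0032] jaw dir [0.844 0.536 0.003] zdir [ 0.536 -0.844  0.003]
```

{"method": "move_arm", "body": {
  "steps": [
    [0.65, [0, 0.0015, -0.005], [0, 0.003, -0.003]],
    [0.65, [0.012, 0, 0], [0, 0, 0]],
    [0.65, [0.012, 0, 0], [0, 0, 0]],
    [0.65, [0.01, 0, 0], [0, 0, 0]],
    [0.65, [0.004, 0, 0], [0, 0, 0]],
    [0.65, [0, 0, 0], [0, 0, 0]]
  ]
}}

```text
time: 10.53
tool_pos: [623.9, 109.3, 58.0]
tool_rot: [1.24, 1.568, 0.234]
force: [-0.1, -0.5, 0.6]
opening: 60.1
```

```bash
python3 -c "
from h import *
to(623,110,37)"
```

```text
t 10.53 tcp [623.9 109.3  58. ] open 60.1 F [-0.1 -0.5  0.6] J [ 0.05  0.7   1.41  0.    1.03 -0.51]
tool shift (mm) [21.  -0.4 -1.1] tilt fix rotvec [ 0.      0.0008 -0.0024] jaw dir [0.845 0.535 0.002] zdir [ 0.535 -0.845  0.001]
```

{"method": "move_arm", "body": {
  "steps": [
    [0.65, [0.006, 0, -0.001], [0, 0.001, -0.002]],
    [0.65, [0.007, 0, 0], [0, 0, 0]],
    [0.65, [0.005, 0, 0], [0, 0, 0]],
    [0.65, [0.002, 0, 0], [0, 0, 0]],
    [0.65, [0, 0, 0], [0, 0, 0]]
  ]
}}

```text
time: 10.95
tool_pos: [623.3, 110.4, 35.6]
tool_rot: [-2.953, 1.57, 2.324]
force: [-0.0, 0.0, 0.4]
opening: 59.9
```

```bash
python3 -c "
from h import *
to(623,110,37);wrist('w9')"
```

```text
t 10.95 tcp [623.3 110.4  35.6] open 59.9 F [-0.   0.   0.4] J [ 0.05  0.73  1.42  0.    0.99 -0.51]
tool shift (mm) [-1.4 -0.5  0.2] tilt fix rotvec [ 0.     -0.0005  0.0001] jaw dir [ 0.845  0.535 -0.   ] zdir [ 0.535 -0.845 -0.   ]
```

View pics/w9.png

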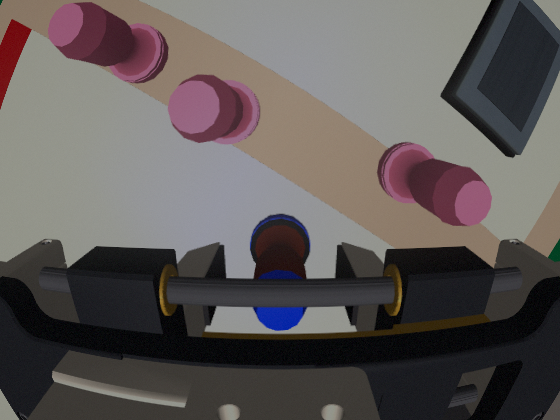

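{"method": "move_arm", "body": {
  "steps": [
    [0.65, [-0.001, -0.0005, 0], [0, 0, 0]],
    [0.3, [0, 0, 0], [0, 0, 0]],
    [0.2, [0, 0, 0], [0, 0, 0]],
    [0.1, [0, 0, 0], [0, 0, 0]],
    [0.1, [0, 0, 0], [0, 0, 0]],
    [0.1, [0, 0, 0], [0, 0, 0]],
    [0.1, [0, 0, 0], [0, 0, 0]],
    [0.1, [0, 0, 0], [0, 0, 0]]
  ]
}}

```text
time: 11.67
tool_pos: [623.9, 110.1, 38.7]
tool_rot: [1.177, 1.568, 0.171]
force: [0.0, -0.6, -0.1]
opening: 25.2
```

```bash
python3 -c "
from h import *
to(623,110,115)"
```

```text
t 11.67 tcp [623.9 110.1  38.7] open 25.2 F [ 0.  -0.6 -0.1] J [ 0.05  0.72  1.42  0.    0.99 -0.51]
tool shift (mm) [-76.3  -0.6  -0.3] tilt fix rotvec [ 0.      0.0011 -0.0027] jaw dir [0.845 0.535 0.003] zdir [ 0.535 -0.845  0.001]
```

{"method": "move_arm", "body": {
  "steps": [
    [0.1, [-0.008, 0, 0], [0, 0, 0]],
    [0.1, [-0.015, 0, 0], [0, 0, 0]],
    [0.1, [-0.015, 0, 0], [0, 0, 0]],
    [0.1, [-0.02, 0, 0], [0, 0, 0]],
    [0.1, [-0.02, 0, 0], [0, 0, 0]],
    [0.1, [-0.02, 0, 0], [0, 0, 0]],
    [0.1, [-0.02, 0, 0], [0, 0, 0]],
    [0.1, [-0.01, 0, 0], [0, 0, 0]],
    [0.1, [0, 0, 0], [0, 0, 0]]
  ]
}}

```text
time: 12.42
tool_pos: [622.4, 110.0, 175.1]
tool_rot: [2.745, 1.57, 1.739]
force: [0.5, -0.2, -0.7]
opening: 25.4
```

```bash
python3 -c "
from h import *
to(629,-239,160);wrist('w10')"
```

```text
t 12.42 tcp [622.4 110.  175.1] open 25.4 F [ 0.5 -0.2 -0.7] J [ 0.05  0.58  1.28  0.    1.28 -0.51]
tool shift (mm) [  15.  -181.2  298.4] tilt fix rotvec [ 0.     -0.0004 -0.0002] jaw dir [0.845 0.535 0.   ] zdir [ 0.535 -0.845 -0.   ]
```

View pics/w10.png

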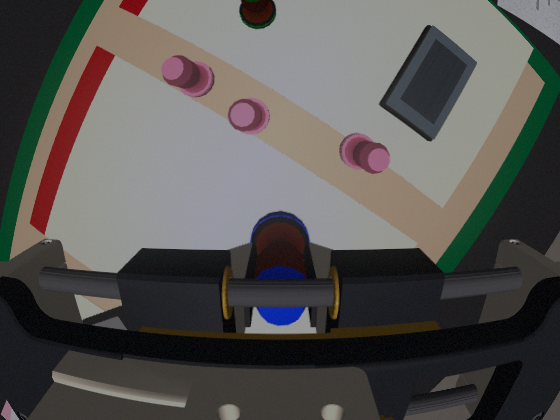

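```bash
python3 -c "
from h import *
T=dict(np.load('pics/top0.npz'));P=pts(T)
q=P[50:138,365:402].reshape(-1,3);q=q[q[:,2]>12];print(np.percentile(q,[2,50,98],axis=0).round(0),q[q[:,0].argmin()])"
```

```text
[[ 725. -178.   12.]
 [ 785. -160.   49.]
 [ 859. -147.   58.]] [474.8453909   32.52623229 910.88672634]
```

{"method": "move_arm", "body": {
  "steps": [
    [0.1, [0, -0.009, 0.015], [0, 0, 0]],
    [0.1, [0, -0.016, 0.026], [0, 0, 0]],
    [0.1, [0, -0.016, 0.026], [0, 0, 0]],
    [0.1, [0, -0.016, 0.026], [0, 0, 0]],
    [0.1, [0, -0.016, 0.026], [0, 0, 0]],
    [0.1, [0, -0.016, 0.026], [0, 0, 0]],
    [0.1, [0, -0.016, 0.026], [0, 0, 0]],
    [0.1, [0, -0.016, 0.026], [0, 0, 0]],
    [0.1, [0, -0.016, 0.026], [0, 0, 0]],
    [0.1, [0, -0.009, 0.015], [0, 0, 0]]
  ]
}}

```text
time: 13.3
tool_pos: [621.8, -174.3, 163.2]
tool_rot: [-2.486, 1.554, 2.801]
force: [1.1, 0.4, -0.5]
opening: 25.1
```

```bash
python3 -c "
from h import *
to(629,-239,140)"
```

```text
t 13.3 tcp [ 621.8 -174.3  163.2] open 25.1 F [ 1.1  0.4 -0.5] J [-0.39  0.62  1.23 -0.    1.3  -0.97]
tool shift (mm) [ 22.7 -28.8  58.6] tilt fix rotvec [ 0.     -0.0136  0.0104] jaw dir [ 0.839  0.543 -0.01 ] zdir [ 0.543 -0.839 -0.014]
```

{"method": "move_arm", "body": {
  "steps": [
    [0.1, [0, -0.012, 0.023], [0, -0.013, 0.01]],
    [0.1, [0, -0.011, 0.023], [0, 0, 0]],
    [0.1, [0, -0.004, 0.01], [0, 0, 0]],
    [0.1, [0, 0, 0], [0, 0, 0]]
  ]
}}

```text
time: 13.63
tool_pos: [626.6, -242.6, 157.3]
tool_rot: [-2.509, 1.563, 2.772]
force: [-0.6, 0.6, -0.4]
opening: 25.4
```

```bash
python3 -c "
from h import *
to(629.3,-239.3,115)"
```

```text
t 13.63 tcp [ 626.6 -242.6  157.3] open 25.4 F [-0.6  0.6 -0.4] J [-0.48  0.67  1.16 -0.    1.32 -1.05]
tool shift (mm) [42.2  4.2 -1.1] tilt fix rotvec [ 0.     -0.0067  0.0049] jaw dir [ 0.842  0.539 -0.005] zdir [ 0.539 -0.842 -0.007]
```

{"method": "move_arm", "body": {
  "steps": [
    [0.1, [0.005, 0.003, 0], [0, -0.007, 0.005]],
    [0.1, [0.014, 0.001, 0], [0, 0, 0]],
    [0.1, [0.012, 0, 0], [0, 0, 0]],
    [0.1, [0.006, 0, 0], [0, 0, 0]],
    [0.1, [0, 0, 0], [0, 0, 0]]
  ]
}}

```text
time: 14.05
tool_pos: [630.0, -233.3, 115.9]
tool_rot: [2.959, 1.567, 1.961]
force: [-0.8, 0.5, -0.4]
opening: 25.2
```

```bash
python3 -c "
from h import *
to(629.3,-239.3,47);wrist('w11')"
```

```text
t 14.05 tcp [ 630.  -233.3  115.9] open 25.2 F [-0.8  0.5 -0.4] J [-0.47  0.7   1.22  0.    1.22 -1.04]
tool shift (mm) [68.9 -3.8  4.9] tilt fix rotvec [-0.     -0.0036 -0.0007] jaw dir [0.841 0.541 0.001] zdir [ 0.541 -0.841 -0.004]
```

View pics/w11.png

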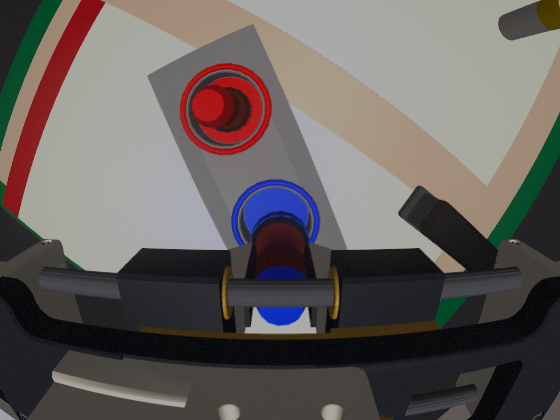

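{"method": "move_arm", "body": {
  "steps": [
    [0.1, [0.002, -0.004, 0.005], [0, -0.0035, -0.001]],
    [0.1, [0.01, 0, 0], [0, 0, 0]],
    [0.1, [0.012, 0, 0], [0, 0, 0]],
    [0.1, [0.01, 0, 0], [0, 0, 0]],
    [0.1, [0.005, 0, 0], [0, 0, 0]],
    [0.1, [0, 0, 0], [0, 0, 0]]
  ]
}}

```text
time: 14.6
tool_pos: [630.7, -238.6, 75.5]
tool_rot: [0.503, 1.567, -0.493]
force: [0.3, -0.3, -0.7]
opening: 25.8
```

```bash
python3 -c "
from h import *
to(629.3,-239.3,47)"
```

```text
t 14.6 tcp [ 630.7 -238.6   75.5] open 25.8 F [ 0.3 -0.3 -0.7] J [-0.48  0.75  1.26 -0.    1.14 -1.05]
tool shift (mm) [28.5 -1.6 -0.3] tilt fix rotvec [-0.      0.0033 -0.0018] jaw dir [0.84  0.543 0.002] zdir [ 0.543 -0.84   0.003]
```

{"method": "move_arm", "body": {
  "steps": [
    [0.1, [0.002, -0.0015, 0], [0, 0.003, -0.002]],
    [0.1, [0.006, 0, 0], [0, 0, 0]],
    [0.1, [0.006, 0, 0], [0, 0, 0]],
    [0.1, [0.005, 0, 0], [0, 0, 0]],
    [0.1, [0, 0, 0], [0, 0, 0]]
  ]
}}

```text
time: 15.02
tool_pos: [629.3, -239.9, 54.4]
tool_rot: [-1.794, 1.57, -2.791]
force: [-0.2, -0.3, -1.0]
opening: 25.1
```

```bash
python3 -c "
from h import *
to(629.3,-239.3,47)"
```

```text
t 15.02 tcp [ 629.3 -239.9   54.4] open 25.1 F [-0.2 -0.3 -1. ] J [-0.48  0.77  1.27 -0.    1.1  -1.05]
tool shift (mm) [ 7.4  0.3 -0.5] tilt fix rotvec [-0.     -0.0001  0.0004] jaw dir [ 0.84   0.543 -0.   ] zdir [ 0.543 -0.84  -0.   ]
```

{"method": "move_arm", "body": {
  "steps": [
    [0.1, [0.004, 0, 0], [0, 0, 0]],
    [0.1, [0.002, 0, 0], [0, 0, 0]],
    [0.1, [0, 0, 0], [0, 0, 0]],
    [0.1, [0, 0, 0], [0, 0, 0]]
  ]
}}

```text
time: 15.35
tool_pos: [629.5, -239.9, 47.8]
tool_rot: [-1.233, 1.571, -2.23]
force: [0.4, 0.9, 0.3]
opening: 25.3
```

```bash
python3 -c "
from h import *
to(629.3,-239.3,47);wrist('w12')"
```

```text
t 15.35 tcp [ 629.5 -239.9   47.8] open 25.3 F [0.4 0.9 0.3] J [-0.48  0.78  1.28 -0.    1.09 -1.05]
tool shift (mm) [ 0.8  0.2 -0.6] tilt fix rotvec [0.     0.0001 0.0003] jaw dir [ 0.84   0.543 -0.   ] zdir [ 0.543 -0.84   0.   ]
```

View pics/w12.png

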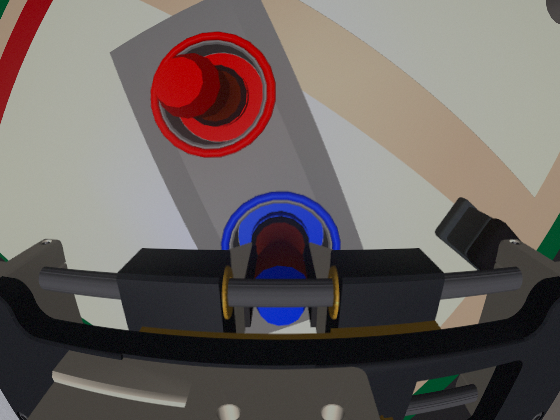

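Blue stamp centred in the blue ring; ease the last millimetre, release, lift.

{"method": "move_arm", "body": {
  "steps": [
    [0.1, [0.001, 0, 0], [0, 0, 0]],
    [0.3, [0, 0, 0], [0, 0, 0]],
    [0.45, [0, 0, 0], [0, 0, 0]],
    [0.6, [0, 0, 0], [0, 0, 0]],
    [0.6, [0, 0, 0], [0, 0, 0]],
    [0.6, [0, 0, 0], [0, 0, 0]],
    [0.6, [0, 0, 0], [0, 0, 0]]
  ]
}}

```text
time: 15.98
tool_pos: [630.3, -240.3, 48.2]
tool_rot: [0.41, 1.568, -0.587]
force: [-0.9, -1.0, -0.2]
opening: 53.5
```

{"method": "move_arm", "body": {
  "steps": [
    [0.6, [-0.01, 0, 0], [0, 0, 0]],
    [0.6, [-0.015, 0, 0], [0, 0, 0]],
    [0.6, [-0.02, 0, 0], [0, 0, 0]],
    [0.6, [-0.02, 0, 0], [0, 0, 0]],
    [0.6, [-0.025, 0, 0], [0, 0, 0]],
    [0.6, [-0.025, 0, 0], [0, 0, 0]],
    [0.6, [-0.025, 0, 0], [0, 0, 0]],
    [0.6, [-0.02, 0, 0], [0, 0, 0]],
    [0.6, [0, 0, 0], [0, 0, 0]],
    [0.6, [0, 0, 0], [0, 0, 0]]
  ]
}}

```text
time: 16.82
tool_pos: [629.2, -239.7, 221.3]
tool_rot: [0.434, 1.567, -0.563]
force: [-0.2, -0.5, -0.8]
opening: 55.3
```

```bash
python3 -c "
from h import *
to(629,-239,200);wrist('w13')
from workcell import grab_frame
f=grab_frame('scene');cv2.imwrite('pics/s13.png',f['frame'][:,:,::-1])
for c in('red','blue','green'):
  for b in blobs(f,c):
    if b[3][1]>60: print(c,*b)
a=cv2.imread('pics/w13.png');b=cv2.imread('pics/s13.png')
cv2.imwrite('pics/m13.png',np.hstack([cv2.resize(a,(400,300)),cv2.resize(b,(400,300))]))"
```

```text
t 16.82 tcp [ 629.2 -239.7  221.3] open 55.3 F [-0.2 -0.5 -0.8] J [-0.48  0.63  1.07 -0.    1.44 -1.05]
tool shift (mm) [21.3  0.2 -0.7] tilt fix rotvec [-0.      0.0033 -0.0015] jaw dir [0.84  0.543 0.002] zdir [ 0.543 -0.84   0.003]
red [216, 118, 11, 12, 105] [221.1 123.5] [ 551.3 -179.7   86.8] [78. 91.]
blue [171, 116, 11, 11, 94] [175.2 121.4] [ 629.8 -234.4   86.7] [79. 91.]
green [369, 277, 15, 15, 149] [376.4 283.2] [504.4 257.1  81.5] [74. 83.]
```

View pics/m13.png

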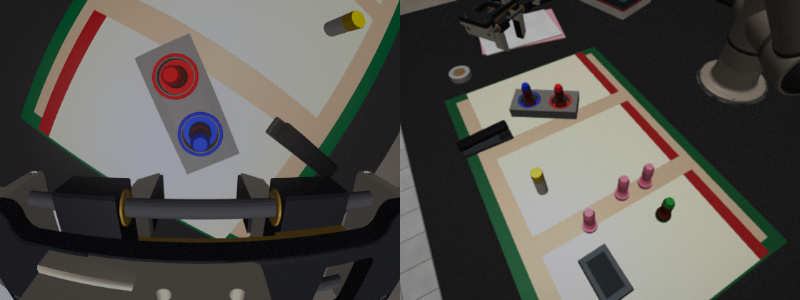

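Both stamps stand in their own pockets, with cap tops at about 90 mm (82 mm plus the 8 mm floor). The green stamp hasn't moved, and the gripper is clear.

```bash
python3 -c "
from workcell import workorder
print(workorder.sign_off())"
```

```text
the job is handed in; nothing more can be done
None
```

I put the red stamp in the red-ring pocket first, then the blue stamp in the blue-ring pocket. Each was lowered to about 1–2 mm above the pocket floor and let go. I handed the job in at about 17 s of the 54 s allowed.

**Last checks, before handing in:**
- **Both stamps:** the scene and wrist pictures show them standing upright and centred in the right rings. The tops of the caps measured about 91 mm, against the 90 mm expected (82 mm stamp on the 8 mm floor).
- **Green stamp:** it is still at about (504, 257) mm, within 1 mm of where it started.
- **Pink look-alikes:** they look untouched in the pictures; I did not measure them again.
- **Gripper:** it is open and about 220 mm up, touching nothing. The force readings I took stayed within about 2 N.

**Disagreements:** the cameras differed by up to about 5 mm on where the caps were. The first quick descent over the red stamp also drifted about 10 mm sideways, and I corrected that before closing the gripper. No check failed.

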